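# Pack the terracotta plaques into the plywood case

## Robot

A 6-joint arm with a two-finger parallel gripper is mounted at the origin on the work surface. World frame = base frame: x ahead of the robot, y to its left, z up, the work surface at z = 0. Lengths are in m, angles in rad, forces in N, time in s.
With the tool pointing down it reaches from about 0.35 to 0.875 m from the base axis. Payload 15.5 kg.
Tool frame: the origin (TCP) lies midway between the tips of the shut fingers; the grasp point (between the pads) lies arm.grasp_offset behind it (arm.grasp_offset is the distance from the TCP to the grasp point, in m); z points along the fingers, y is the line along which they close (so a half turn about z gives the same grasp; the last joint's range is limited). The gripper opens to 85 mm and grips with 20 to 120 N. Pads are 22 mm wide; open, the fingers measure 114 mm over their backs; the gripper's body (76 mm by 85 mm) begins 54 mm behind the grasp point. The pads swing forward as they close: fully open they stand 13 mm farther back than shut.
Start: joints at [-1.212, 0.494, 1.345, -0, 1.302, -0.096], TCP at [0.275, -0.561, 0.231] pointing down, gripper open.
Joint ranges: [-2.91, 2.91], [-0.82, 2.16], [0.22, 2.67], [-1.22, 4.37], [0.12, 2.79], [-3.08, 3.08]. Speed limits (rad/s): [1.89, 1.89, 2.57, 3.01, 3.01, 3.01].

## Interface

Orientations are given as a rotation vector (axis times angle).
In Python, from cell import arm, fingers, inverse_kinematics, cams, finish_job, status gives the robot as it stands. The module is installed in compiled form; this text tells all that it offers. Calls block until the motion is done:
- arm.goto(position, orientation): joint-space move of the TCP to a pose.
- arm.servo_line(position, frame=None, max_speed=0.15, max_force=None): straight line of the TCP; frame=None keeps the orientation; max_speed is the mean speed in m/s. With max_force (N) it stops when the force on the tool has changed by that much, and returns True; else False.
- arm.goto_joints(angles): joint-space move.
- fingers.command_gripper(opening, force=None): opening from 0.0 (shut) to 1.0 (fully open); force is the grip in N (None keeps the last); returns when the fingers have stopped.
- arm.pause(seconds).
- inverse_kinematics(position, orientation): joint angles nearest the present ones, or None.
- cams.read_camera(name): name is "scene" or "side" or "wrist"; returns a dict with "color" (400x640x3 uint8, red, green, blue), "camera_matrix" (3x3 intrinsics, pixels), "k1" (the pictures are not rectified: a ray, as slopes to the right and down, at radius r is drawn at 1 + k1 r^2 times it, then the intrinsics apply), "R" (3x3) and "t" (3): a world point X has camera coordinates R X + t. Camera axes: x right, y down, z forward; pixel columns grow to the right and rows downward; lengths in m; the calibration is good to about 2 mm. A picture is of the moment at which its call begins. There is no depth.
A pose or a line that the arm cannot do raises arm.MotionError and nothing moves.
- finish_job(): hands the job in; it is judged then, once.
Trained networks look in a picture, given as the dict that the camera call returned (one of the last four; its "shot" number tells which), for a name from the list of things; names that differ only in an ending like _2 or _b are one class to them, and where a whole thing is asked for, a point or a joint stands for the part that bears it (a point fixed in the world has none). Each returns a list of dicts, best first, with "confidence" (0 to 1); they miss things now and then, are a little off and sometimes report something else, mostly with a low value. They report only what shows in the picture. A call takes as long as a camera call. They do not tell look-alikes from the thing itself.
- cams.look_for(label, picture): "position" ([x, y, z] in m, in world coordinates, good to about 4 mm: the middle of the surface that is visible of it).
Readings, each from a call of its own:
- status.current_t(): time.
- status.current_joint_pos(): joint angles.
- status.current_qvel(): joint speeds.
- status.current_joint_torque(): joint torques, N m.
- status.current_ee_pos(): TCP position.
- status.current_orientation(): TCP orientation.
- status.current_ft_force(): force on the tool from outside, world axes, zero at the start.
- status.current_wrist_torque(): the same for the moment, N m.
- status.current_gripper_width(): opening from 0.0 (shut) to 1.0 (fully open).
- status.current_grip_force(): force on a finger pad.
Only numpy, scipy, OpenCV 4.12 (cv2) and the standard library are available. Lean on these libraries where they do the work, as an engineer would, in place of code of your own. Each camera call takes 0.05 s, during which the arm holds its last target. There are 200 camera calls.

## Task

Pack the two arch-topped terracotta plaques from the wooden rack into the two empty compartments of the plywood case, one in each, standing upright on the floor of the case beside the one already packed; they chip easily, so lower them in and do not drop them or bang them on the dividers. Then shut the lid fully. Leave the large square plaque in the rack and the other things on the table as they are.

Things in the scene. Friction and masses are not known exactly. Their poses are not given: they have to be found in the camera images.
- plaque_a: arch-topped terracotta plaque, 20 mm thick, 90 mm wide, 100 mm high (a 55 mm straight part below a half-round top of 45 mm radius), about 0.3 kg. Starts standing on edge in a slot of the rack. Origin: centre of its underside; x = thickness (the relief side is +x), y = width, z = up. Both large faces are flat and can be gripped near the top, the relief is 1 mm.
- plaque_b: second arch-topped terracotta plaque, same size, frame and start as plaque_a (another slot; which slot varies).
- square_plaque: large square terracotta plaque, 20 mm thick, 110 mm wide, 110 mm high, in the remaining slot of the rack; too wide for the case, it stays there. Frame as plaque_a.
- plaque_c: arch-topped plaque like plaque_a, already packed in compartment cell_3 of the case; it stays there.
- rack: fixed wooden rack, base board 190 x 100 mm, 15 mm high (the plaques stand on it); three slots in a row along its x, 50 mm apart, each made of four upright 8 mm dowels whose tops are 60 mm above the table, leaving 24 mm for a plaque. Plaques lift straight up. Origin: centre of its underside; x = along the row (the plaques' thickness), y = the plaques' width.
- case: fixed plywood case, 144 x 124 mm outside, its lower half 60 mm high (walls 12 mm thick, floor 12 mm thick). Two dividers 15 mm thick, tops 52 mm above the table, make three compartments in a row along its x, 45 mm apart, each 30 mm (x) by 100 mm (y) inside. Origin: centre of its underside; x = along the row (plaques go in with their thickness along this x, either way round), y = from the hinge side (-y) to the front (+y), z = up.
- cell_1 (a point): centre of the floor of the first compartment, at x = -45 mm, 12 mm above the table. Empty at the start.
- cell_2 (a point): centre of the floor of the middle compartment, at x = 0. Empty at the start.
- cell_3 (a point): centre of the floor of the third compartment, at x = +45 mm. Holds plaque_c.
- lid (a joint): angle of the case's lid: 0 = fully shut, starts 1.75 to 2.05 (leaning back beyond upright), end stop 2.1 rad. The hinge is stiff (about 0.35 N m of friction), the lid stays where it is left and has to be pushed all the way. The lid is a deep shell: 144 mm along the hinge, 124 mm from hinge to front, 64 mm high when shut (top then 124 mm above the table), walls and top 8 mm, about 0.3 kg. It can be pushed over from behind on its outside and pressed down.
- lid_hinge (a point): middle of the hinge line, on the case's -y side (62 mm from its centre), 60 mm above the table; the hinge runs along the case's x.
- lid_edge (a point): middle of the lid's upper front edge: 124 mm from the hinge and 64 mm above the hinge when shut; turns with the lid. With the lid open it is the hindmost point of the lid, above and behind the hinge (-y side).
- lid_knob (a point): middle of the turned wooden knob (22 mm across, 26 mm long) on the lid's front, 142 mm from the hinge and 30 mm above it when shut; turns with the lid.
- saucer: fixed white saucer, 140 mm across, 16 mm high; origin under its centre. Holds the tumbler.
- tumbler: water glass, 72 mm across, 95 mm high, standing on the saucer; origin under its centre. Leave it.
- brick: loose terracotta brick 95 x 200 x 60 mm lying on the table; origin under its centre. Leave it.
- brush: dusting brush, 170 mm long, lying on the table along its x. Leave it.
- dividers: the two fixed plywood dividers of the case, each 15 mm thick, 100 mm long, 40 mm high, their middles 22.5 mm either side of the case's centre along its x; origin: on the case's floor between them.
Things that resemble listed ones, but are neither listed nor needed, are in the scene too. What is shaped like the plaque_a but purple is not meant.

How it is judged:
On the way, in this order (a step that is already met when the one before it is completed fails the run):
1. one of the two arch-topped plaques stands on the floor of an empty compartment ((((distance between plaque_a and cell_1 below 0.012 m or distance between plaque_a and cell_2 below 0.012 m) and angle between plaque_a's own z axis and vertical below 0.15 rad) or ((distance between plaque_b and cell_1 below 0.012 m or distance between plaque_b and cell_2 below 0.012 m) and angle between plaque_b's own z axis and vertical below 0.15 rad))), for 0.2 s.
2. both arch-topped plaques stand in the case, one per compartment, the lid still open ((distance between plaque_a and cell_1 below 0.012 m or distance between plaque_a and cell_2 below 0.012 m) and angle between each of plaque_a, plaque_b's own z axis and vertical below 0.15 rad and (distance between plaque_b and cell_1 below 0.012 m or distance between plaque_b and cell_2 below 0.012 m) and value of joint lid above 0.6 rad), for 0.2 s.
At the end, for the whole second after the job is handed in: plaque_a and plaque_b at rest in cell_1 and cell_2, one each, plaque_c in cell_3: underside centre within 12 mm of the cell's floor centre, upright within 0.15 rad. Lid shut (under 0.04 rad). Square plaque moved under 20 mm ((distance between plaque_a and cell_1 below 0.012 m or distance between plaque_a and cell_2 below 0.012 m) and angle between each of plaque_a, plaque_b, plaque_c's own z axis and vertical below 0.15 rad and (distance between plaque_b and cell_1 below 0.012 m or distance between plaque_b and cell_2 below 0.012 m) and distance between plaque_c and cell_3 below 0.012 m and value of joint lid below 0.04 rad and linear speed of each of plaque_a, plaque_b, plaque_c below 0.02 m/s and distance of square_plaque from where it was at the start of the episode below 0.02 m); the robot touches nothing.
It fails at once if a plaque is knocked or pressed on the dividers with more than 40 N (contact force between any of plaque_a, plaque_b, plaque_c and dividers above 40 N).
It fails at once if a plaque is dropped in: it moves faster than 0.5 m/s (a fall of over 12 mm) inside its compartment ((distance between plaque_a and cell_1 below 0.045 m and linear speed of plaque_a above 0.5 m/s) or (distance between plaque_a and cell_2 below 0.045 m and linear speed of plaque_a above 0.5 m/s) or (distance between plaque_b and cell_1 below 0.045 m and linear speed of plaque_b above 0.5 m/s) or (distance between plaque_b and cell_2 below 0.045 m and linear speed of plaque_b above 0.5 m/s)).
It fails at once if the square plaque is moved by more than 20 mm (distance of square_plaque from where it was at the start of the episode above 0.02 m).
It fails at once if the tumbler, brick or brush is moved by more than 30 mm (distance of any of tumbler, brick, brush from where it was at the start of the episode above 0.03 m).
It also fails if it takes over 72 s, if anything falls off the work surface, if the arm or the gripper's body presses on something with over 40 N, if the wrist force passes 120 N, or if a joint passes its speed limit or range.

## Working session

There is one attempt and no reset: what is moved stays moved. The work goes in short steps, each a Python script; the robot and the scene stay as the last script left them, time stands still between calls to the robot, and variables do not carry over. Pictures are saved under pics/ and viewed, at most 11 in all, crops included, and the job is handed in when it is done.

```bash
mkdir -p pics; cat > h.py <<'E'
import numpy as np, cv2
from cell import arm, fingers, inverse_kinematics, cams, finish_job, status
def K(p): return np.array(p["camera_matrix"])
def proj(p,X):
    X=np.atleast_2d(X)@np.array(p["R"]).T+np.array(p["t"]); s=X[:,:2]/X[:,2:]
    s=s*(1+p["k1"]*(s**2).sum(1,keepdims=True)); k=K(p)
    return s*[k[0,0],k[1,1]]+k[:2,2]
def ray(p,uv):
    k=K(p); d=(np.array(uv,float)-k[:2,2])/[k[0,0],k[1,1]]; s=d.copy()
    for _ in range(20): s=d/(1+p["k1"]*(s**2).sum())
    R=np.array(p["R"]); return -R.T@np.array(p["t"]), R.T@np.array([*s,1])
def at_z(p,uv,z):
    o,d=ray(p,uv); return o+d*(z-o[2])/d[2]
def save(p,n,crop=None,f=1):
    im=np.array(p["color"])[:,:,::-1]
    if crop: im=im[crop[1]:crop[3],crop[0]:crop[2]]
    cv2.imwrite("pics/"+n,cv2.resize(im,None,fx=f,fy=f,interpolation=cv2.INTER_CUBIC))
E
python3 - <<'E'
from h import *
import pickle
d={}
for n in ["scene","side"]:
    p=cams.read_camera(n); save(p,n+".png",f=1.25); d[n]=p
    R=np.array(p["R"]);print(n,"cam at",(-R.T@p["t"]).round(3))
    for l in ["plaque_a","square_plaque","rack","case","lid","lid_knob","lid_edge","dividers","tumbler","brick"]:
        print(l,[(np.round(q["position"],3).tolist(),round(q["confidence"],2)) for q in cams.look_for(l,p)])
pickle.dump(d,open("d.pkl","wb"))
print(status.current_t(),arm.grasp_offset,status.current_orientation())
E
```

```text
scene cam at [ 0.897 -0.47   0.583]
plaque_a [([0.53, 0.212, 0.081], 0.97), ([0.604, -0.173, 0.092], 0.87), ([0.484, 0.198, 0.082], 0.86), ([0.561, 0.06, 0.056], 0.6)]
square_plaque [([0.583, 0.209, 0.102], 0.71)]
rack [([0.542, 0.221, 0.016], 0.6)]
case [([0.57, -0.273, 0.095], 0.86)]
lid [([0.57, -0.298, 0.148], 0.83)]
lid_knob [([0.576, -0.294, 0.148], 0.55)]
lid_edge [([0.581, -0.298, 0.147], 0.56)]
dividers [([0.538, -0.164, 0.049], 0.66)]
tumbler [([0.571, -0.298, 0.15], 0.74), ([0.781, 0.258, 0.072], 0.71)]
brick [([0.793, -0.146, 0.062], 0.82)]
side cam at [ 0.44  -0.559  0.625]
plaque_a [([0.523, 0.22, 0.08], 0.82), ([0.478, 0.202, 0.077], 0.8), ([0.553, 0.068, 0.059], 0.77), ([0.588, -0.185, 0.095], 0.75)]
square_plaque [([0.57, 0.235, 0.089], 0.83), ([0.539, -0.287, 0.152], 0.4)]
rack [([0.496, 0.214, 0.02], 0.73)]
case [([0.535, -0.286, 0.142], 0.84)]
lid [([0.536, -0.303, 0.153], 0.62)]
lid_knob [([0.535, -0.308, 0.157], 0.56)]
lid_edge [([0.533, -0.302, 0.157], 0.89)]
dividers [([0.564, -0.158, 0.054], 0.82), ([0.536, -0.287, 0.142], 0.68)]
tumbler []
brick [([0.773, -0.138, 0.061], 0.62)]
1.1 0.0187 [ 3.06070917e+00  7.08240472e-01 -4.79120555e-06]
```

View pics/scene.png

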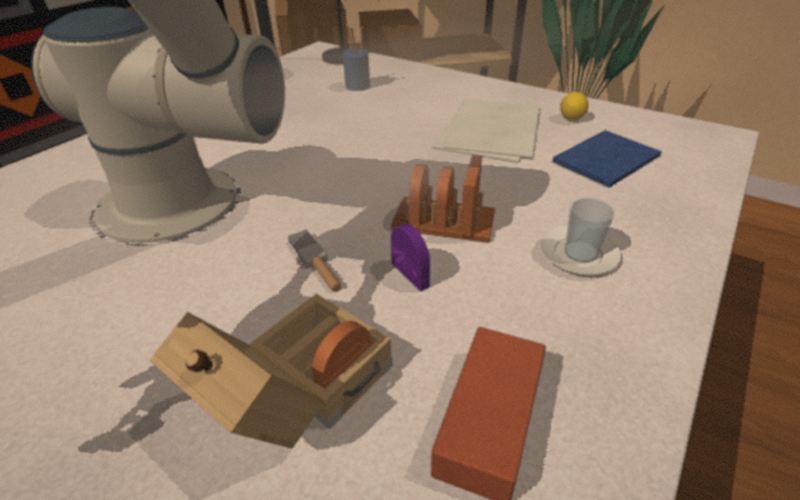

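View pics/side.png

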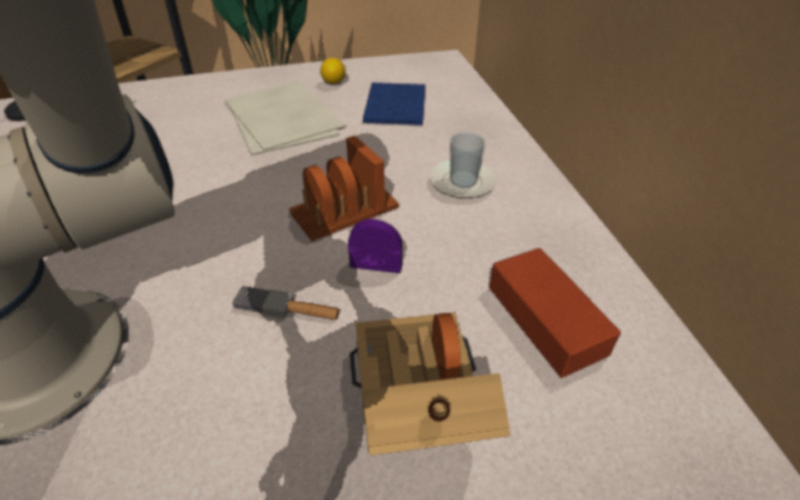

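The arches are in the rack's two near slots (scene picture, 418,195 and 444,195), with the square plaque at 471,195. The purple arch-shaped decoy at 410,257 isn't meant. The case is around 320,350, its lid leaning back, with plaque_c at the +x end. Next I'll take closer wrist views.

```bash
cat >> h.py <<'E'
from scipy.spatial.transform import Rotation as Ro
def ori(a):  # tool down, closing axis y at world angle a
    y=np.array([np.cos(a),np.sin(a),0]); z=np.array([0,0,-1.]); x=np.cross(y,z)
    return Ro.from_matrix(np.c_[x,y,z]).as_rotvec()
E
python3 - <<'E'
from h import *
import pickle
print("q now a", Ro.from_rotvec(status.current_orientation()).as_matrix()[:,1].round(2))
for n,(x,y) in {"case":(0.55,-0.165),"rack":(0.53,0.215)}.items():
    best=None
    for a in (0,np.pi):
        q=inverse_kinematics([x,y,0.36],ori(a))
        if q is None: continue
        print(n,a,np.round(q,2))
        if best is None or abs(q[5])<abs(best[1][5]): best=(a,q)
    arm.goto([x,y,0.36],ori(best[0])); p=cams.read_camera("wrist")
    save(p,"w_"+n+".png",f=1.25); pickle.dump(p,open("w_%s.pkl"%n,"wb"))
    print("cam",(-np.array(p["R"]).T@p["t"]).round(3),np.array(p["R"]).round(2).tolist(),K(p)[0,0],p["k1"])
    for l in ["plaque_a","square_plaque","lid_knob","dividers","rack","case"]:
        print(l,[(np.round(r["position"],3).tolist(),round(r["confidence"],2)) for r in cams.look_for(l,p)])
print(status.current_t())
E
```

```text
q now a [ 0.44 -0.9   0.  ]
case 0 [-0.4   0.32  1.27 -0.    1.55 -0.4 ]
case 3.141592653589793 [-0.4   0.32  1.27  0.    1.55  2.75]
cam [ 0.549 -0.087  0.501] [[1.0, -0.0, -0.0], [-0.0, -0.95, 0.31], [-0.0, -0.31, -0.95]] 287.06742886535125 0.01577033064675153
plaque_a [([0.568, 0.054, 0.024], 0.81), ([0.596, -0.156, 0.104], 0.63)]
square_plaque [([0.595, -0.156, 0.103], 0.6)]
lid_knob [([0.543, -0.283, 0.091], 0.66)]
dividers [([0.561, -0.156, 0.052], 0.94)]
rack [([0.541, -0.278, 0.089], 0.37)]
case [([0.542, -0.241, 0.062], 0.65), ([0.546, -0.282, 0.093], 0.62)]
rack 0 [ 0.28  0.32  1.28 -0.    1.54  0.28]
rack 3.141592653589793 [ 0.28  0.32  1.28  0.    1.54 -2.86]
cam [0.53  0.293 0.501] [[1.0, -0.0, -0.0], [-0.0, -0.95, 0.31], [-0.0, -0.31, -0.95]] 287.06742886535125 0.01577033064675153
plaque_a [([0.519, 0.255, 0.105], 0.94), ([0.476, 0.235, 0.103], 0.87), ([0.596, -0.118, 0.066], 0.72), ([0.545, 0.081, 0.069], 0.58)]
square_plaque [([0.563, 0.265, 0.123], 0.96), ([0.546, -0.104, 0.043], 0.57)]
lid_knob [([0.544, -0.102, 0.041], 0.72)]
dividers [([0.536, -0.14, 0.053], 0.69)]
rack [([0.538, 0.256, 0.017], 0.65)]
case [([0.551, -0.104, 0.042], 0.77)]
5.0333
```

View pics/w_case.png

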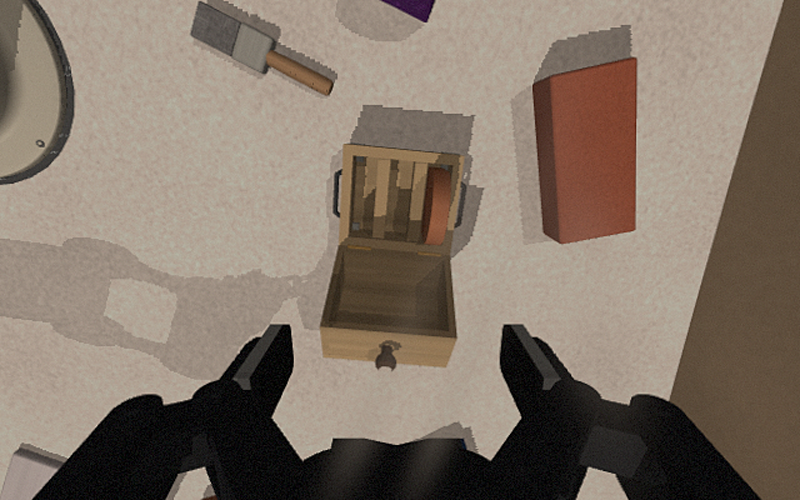

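View pics/w_rack.png

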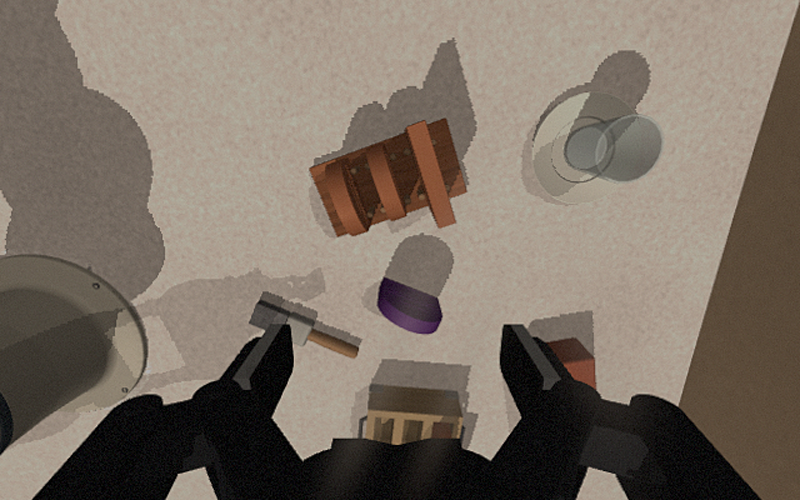

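The first picture shows the case rim corners at about (343,145), (463,155), (455,253) and (338,245). The second shows the rack base corners at about (310,168), (445,118), (467,190) and (333,237). I'll fit both poses and check them with an overlay.

```bash
cat > fit.py <<'E'
from h import *
import pickle
from scipy.optimize import least_squares
def fit(p,uv,loc,z):
    uv=np.array(uv)/1.25; 
    f=lambda v: np.c_[np.array(loc)@np.array([[np.cos(v[2]),np.sin(v[2])],[-np.sin(v[2]),np.cos(v[2])]])+v[:2],np.full(len(loc),z)]
    s=least_squares(lambda v:(proj(p,f(v))-uv).ravel(),[.54,np.mean([at_z(p,u,z)[1] for u in uv]),0])
    return s.x,s.fun.reshape(-1,2).round(1)
def box(p,im,v,loc,z,col,f,off):
    c,s=np.cos(v[2]),np.sin(v[2])
    X=np.c_[np.array(loc)@np.array([[c,s],[-s,c]])+v[:2],np.full(len(loc),z)]
    cv2.polylines(im,[np.round((proj(p,X)-off+.5)*f).astype(int)],True,col,1)
def rect(w,h,cx=0,cy=0): return [(cx+a*w/2,cy+b*h/2) for a,b in ((-1,1),(1,1),(1,-1),(-1,-1))]
E
cat > r.py <<'E'
from fit import *
pc=pickle.load(open("w_case.pkl","rb")); pr=pickle.load(open("w_rack.pkl","rb"))
vc,e=fit(pc,[(343,145),(463,155),(455,253),(338,245)],rect(.144,.124),.06); print("case",vc.round(4),e.tolist())
vr,e=fit(pr,[(310,168),(445,118),(467,190),(333,237)],rect(.19,.1),.015); print("rack",vr.round(4),e.tolist())
def big(p,c,f):
    im=np.array(p["color"])[c[1]:c[3],c[0]:c[2],::-1]; return cv2.resize(im,None,fx=f,fy=f,interpolation=cv2.INTER_CUBIC)
f=5; c=(255,105,375,215); A=big(pc,c,f)
box(pc,A,vc,rect(.144,.124),.06,(0,255,0),f,c[:2])
for x in (-.0225,.0225): box(pc,A,vc,rect(.015,.1,x),.052,(255,255,0),f,c[:2])
box(pc,A,vc,rect(.02,.001,.045),.112,(0,0,255),f,c[:2])
c=(235,80,390,200); B=big(pr,c,f)
box(pr,B,vr,rect(.19,.1),.015,(0,255,0),f,c[:2])
for x,w,h in ((-.05,.002,.115),(0,.002,.115),(.05,.11,.125)): box(pr,B,vr,rect(.02,w,x),h,(255,255,0),f,c[:2])
cv2.imwrite("pics/ovc.png",A); cv2.imwrite("pics/ovr.png",B)
E
python3 r.py
```

```text
case [ 0.5535 -0.1589 -0.0714] [[-0.6, -0.3], [1.2, -1.1], [-2.4, 0.6], [1.6, 0.9]]
rack [0.5188 0.2426 0.333 ] [[-2.4, -0.5], [0.5, -1.1], [-0.1, 1.8], [2.2, 0.0]]
```

View pics/ovc.png

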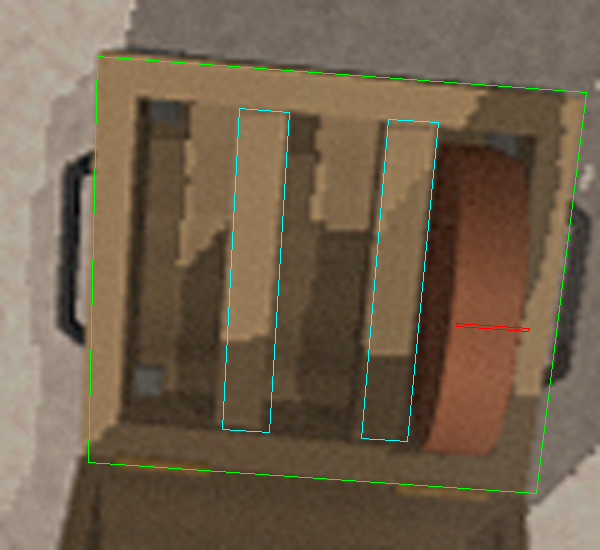

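View pics/ovr.png

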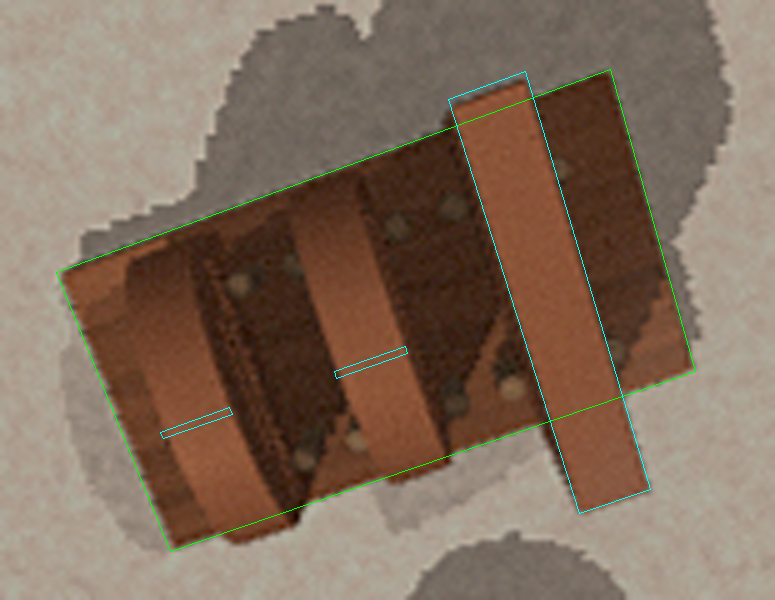

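```bash
cat > r2.py <<'E'
from fit import *
pc=pickle.load(open("w_case.pkl","rb")); pr=pickle.load(open("w_rack.pkl","rb"))
g=lambda x,y:(1.25*(255+x/5),1.25*(105+y/5))
vc,e=fit(pc,[g(100,53),g(587,93),g(531,490),g(82,461)],rect(.144,.124),.06); print("case",vc.round(4),e.tolist())
vr,e=fit(pr,[(310,168),(445,118),(467,190),(333,237)],rect(.19,.1),.015)
def W(v,X):
    X=np.atleast_2d(X);c,s=np.cos(v[2]),np.sin(v[2])
    return np.c_[X[:,0]*c-X[:,1]*s+v[0],X[:,0]*s+X[:,1]*c+v[1],X[:,2]]
for th in np.arange(1.7,2.1,.05):
    h=lambda x,u,n:[x,-.062+u*np.cos(th)-n*np.sin(th),.06+u*np.sin(th)+n*np.cos(th)]
    print(round(th,2),(proj(pc,W(vc,[h(0,.142,.03),h(-.072,.124,0),h(.072,.124,0)]))*1.25).round(0).tolist())
f=5; c=(235,80,390,200)
B=cv2.resize(np.array(pr["color"])[c[1]:c[3],c[0]:c[2],::-1],None,fx=f,fy=f,interpolation=cv2.INTER_CUBIC)
t=np.linspace(0,np.pi,25)
for x0 in (-.05,0):
    for dx,col in ((-.01,(0,255,0)),(.01,(255,255,0))):
        o=[(x0+dx,.045,.015)]+[(x0+dx,.045*np.cos(a),.07+.045*np.sin(a)) for a in t]+[(x0+dx,-.045,.015)]
        cv2.polylines(B,[np.round((proj(pr,W(vr,o))-c[:2]+.5)*f).astype(int)],True,col,1)
cv2.imwrite("pics/ova.png",B)
E
python3 r2.py
```

```text
case [ 0.5538 -0.1592 -0.0809] [[-0.5, -0.1], [-0.2, 0.1], [0.2, 0.6], [0.5, -0.5]]
1.7 [[392.0, 339.0], [320.0, 297.0], [468.0, 308.0]]
1.75 [[391.0, 344.0], [320.0, 303.0], [467.0, 313.0]]
1.8 [[391.0, 348.0], [320.0, 308.0], [466.0, 318.0]]
1.85 [[390.0, 352.0], [321.0, 312.0], [465.0, 323.0]]
1.9 [[390.0, 356.0], [321.0, 317.0], [464.0, 327.0]]
1.95 [[390.0, 359.0], [321.0, 321.0], [463.0, 331.0]]
2.0 [[389.0, 361.0], [322.0, 325.0], [461.0, 335.0]]
2.05 [[389.0, 363.0], [322.0, 328.0], [460.0, 338.0]]
2.1 [[389.0, 365.0], [323.0, 332.0], [459.0, 341.0]]
```

View pics/ova.png

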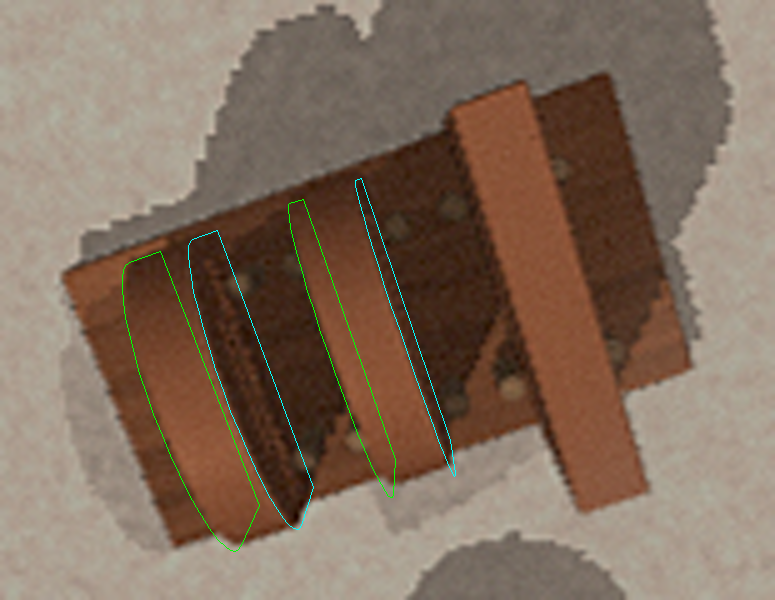

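The overlay fits: the two arches are in slots -50 mm and 0, and the square plaque is in slot +50 mm. The lid angle is about 1.97 rad. Now the first plaque.

```bash
cat >> h.py <<'E'
VC=np.array([0.5538,-0.1592,-0.0809]); VR=np.array([0.5188,0.2426,0.333])
def w(v,x,y,z):
    c,s=np.cos(v[2]),np.sin(v[2]); return np.array([x*c-y*s+v[0],x*s+y*c+v[1],z])
H=.060
def pick(sx,sy=0):
    fingers.command_gripper(.40,50)
    arm.goto(w(VR,sx,sy,.17),ori(VR[2])); 
    hit=arm.servo_line(w(VR,sx,sy,.015+H),max_speed=.1,max_force=8)
    print("down",hit,status.current_ee_pos())
    fingers.command_gripper(0,50); print("grip",status.current_gripper_width(),status.current_grip_force(),status.current_ee_pos())
    arm.servo_line(w(VR,sx,sy,.21),max_speed=.12)
    print("lifted",status.current_gripper_width(),status.current_grip_force(),status.current_ft_force(),status.current_t())
def carry(cx,cy=0): arm.goto(w(VC,cx,cy,.21),ori(VC[2]))
def place(cx,cy=0):
    a=arm.servo_line(w(VC,cx,cy,.012+H+.055),max_speed=.12,max_force=8)
    b=None if a else arm.servo_line(w(VC,cx,cy,.012+H-.004),max_speed=.03,max_force=5)
    print("place",a,b,np.round(status.current_ee_pos(),4),status.current_ft_force(),status.current_t())
    return a,b
E
python3 - <<'E'
from h import *
pick(-.05); carry(-.045)
p=cams.read_camera("scene"); save(p,"hold.png",(200,150,400,370),2.5)
q=cams.read_camera("wrist"); save(q,"holdw.png")
E
```

```text
down False [0.47192796 0.2263984  0.07552973]
grip 0.22749302451870682 49.73520219326019 [0.47211271 0.22644276 0.0756412 ]
lifted 0.2291515589484737 49.026437401771545 [ 0.25288473 -0.23008211 -3.25058121] 9.0417
```

View pics/holdw.png

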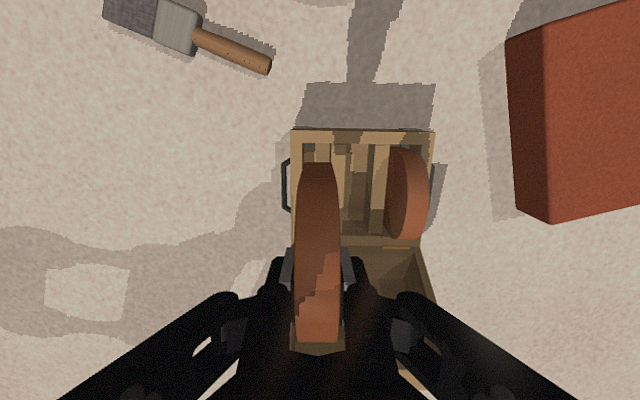

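The plaque is gripped straight, and the case's front rim corners show at (291,129) and (435,129). I'll check those against the fit, then lower it.

```bash
python3 - <<'E'
from h import *
q=cams.read_camera("wrist")
P=proj(q,[w(VC,-.072,.062,.06),w(VC,.072,.062,.06)]); print(P.round(1), proj(q,[w(VC,-.045+s*.01,y,.21-H+.1) for s in (-1,1) for y in (0,)]+[w(VC,-.045,.045,.21-H+.055)]).round(0))
d=P-[[291,129],[435,129]]
if abs(d).max()<4:
    a,b=place(-.045)
    z=status.current_ee_pos()[2]
    if b and z<.078:
        fingers.command_gripper(.33); arm.servo_line(w(VC,-.045,0,.20),max_speed=.15)
        q=cams.read_camera("wrist"); save(q,"placed1.png",(220,60,480,300),2)
        print([(np.round(r["position"],3).tolist(),round(r["confidence"],2)) for r in cams.look_for("plaque_a",q)], status.current_t())
        print("expect top",w(VC,-.045,0,.112), w(VC,.045,0,.112))
E
```

```text
[[289.9 131.2]
 [436.8 131.4]] [[294. 312.]
 [342. 312.]
 [318. 182.]]
place False True [ 0.5093 -0.1557  0.0725] [0.96362043 0.72993542 4.82016712] 13.075
[([0.512, -0.141, 0.106], 0.8), ([0.591, -0.154, 0.095], 0.61)] 14.425
expect top [ 0.50894718 -0.15556347  0.112     ] [ 0.59865282 -0.16283653  0.112     ]
```

```bash
python3 - <<'E'
from h import *
pick(0,.002)
if status.current_gripper_width()>.2:
    carry(0)
    a,b=place(0); z=status.current_ee_pos()[2]
    if b and z<.078:
        fingers.command_gripper(.31); arm.servo_line(w(VC,0,0,.20),max_speed=.15)
        arm.goto(w(VC,0,0,.30),ori(VC[2]))
        q=cams.read_camera("wrist"); save(q,"placed2.png",(180,60,460,320),2.2)
        print([(np.round(r["position"],3).tolist(),round(r["confidence"],2)) for r in cams.look_for("plaque_a",q)], status.current_t())
        print(proj(q,[w(VC,x+s*.01,0,.112) for x in(-.045,0,.045) for s in (-1,1)]).round(0)-[180,60])
E
```

```text
down True [0.51826543 0.24423362 0.08014695]
grip 0.22597506948215318 49.99130129814148 [0.51863836 0.24436051 0.0803938 ]
lifted 0.2267882527179519 49.83802914619446 [-0.358341   -0.21167386 -2.01209221] 18.4917
place False True [ 0.5543 -0.1593  0.0773] [1.10120286 0.19923647 4.52982095] 22.3083
[([0.596, -0.153, 0.103], 0.98), ([0.514, -0.15, 0.1], 0.72), ([0.552, -0.144, 0.107], 0.68), ([0.577, 0.05, 0.01], 0.49)] 24.1083
[[ 90. 123.]
 [107. 123.]
 [129. 123.]
 [146. 123.]
 [167. 123.]
 [184. 123.]]
```

View pics/placed2.png

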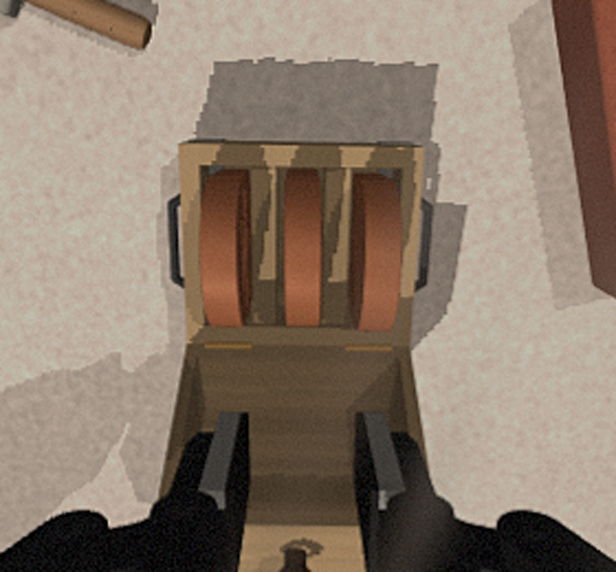

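All three plaques stand upright, one per compartment, and their tops are level. Next I'll push the lid over from behind along its arc, off-centre so the gripper body clears the knob.

```bash
cat > lid.py <<'E'
from h import *
def tcp(th):
    c,s=np.cos(th),np.sin(th)
    if th>=1.57: y,z=.124*c-.064*s-.011, .124*s+.064*c-.012
    else: y,z=.11*c-.064*s-.011, .11*s+.064*c
    return w(VC,-.055,-.062+y,.06+z)
fingers.command_gripper(0,30)
o=ori(VC[2]); s=tcp(1.97); back=w([0,0,VC[2]],0,-.022,0)
arm.goto(s+back+[0,0,.12],o); print("down",arm.servo_line(s+back,max_speed=.15,max_force=8))
for th in np.r_[1.97:0.05:-.12, .06]:
    hit=arm.servo_line(tcp(th),max_speed=.1,max_force=30)
    f=status.current_ft_force(); print(round(th,2),hit,f.round(1) if hasattr(f,'round') else np.round(f,1))
    if hit: break
e=np.array(status.current_ee_pos())
if th<.1:
    print("press",arm.servo_line(tcp(0)-[0,0,.008],max_speed=.03,max_force=20),status.current_ee_pos(),status.current_ft_force())
    arm.servo_line(tcp(0)+[0,0,.12])
print(status.current_t())
p=cams.read_camera("side"); save(p,"lid.png",(200,180,480,400),2.2)
E
python3 lid.py
```

```text
down False
1.97 True [-0.6 -7.6  7.3]
26.575
```

View pics/lid.png

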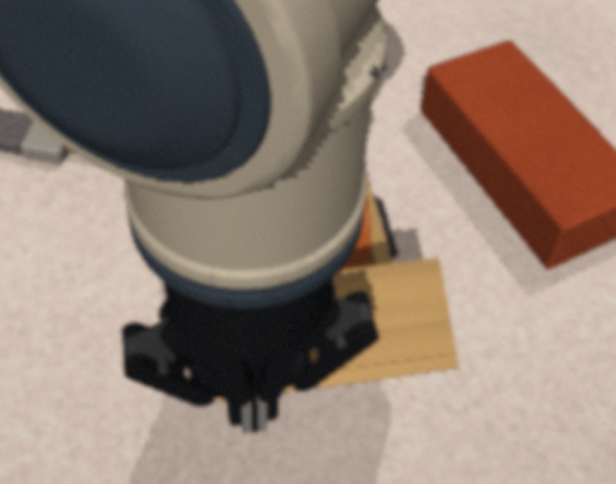

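The lid has hardly moved; it's still open at about (380,320) in the crop, and the push stopped early on force. I'll check where the tool is.

```bash
python3 - <<'E'
from h import *
e=np.array(status.current_ee_pos()); d=e-[*VC[:2],0]; c,s=np.cos(VC[2]),np.sin(VC[2])
print("case frame",c*d[0]+s*d[1],-s*d[0]+c*d[1]+.062,e[2]-.06, status.current_ft_force(),status.current_wrist_torque())
E
```

```text
case frame -0.05331730249240065 -0.12094572581900981 0.07952553631192774 [ 0.09459453 -7.7870511   7.02513206] [-1.24577414 -0.02291417 -0.06811281]
```

The straight +y push was directed nearly at the hinge, so friction jammed it. I'll follow the edge's tangent (up and forward) from here.

```bash
cat > lid2.py <<'E'
import re
src=open("lid.py").read()
a=src.index("fingers.command"); b=src.index("for th"); 
src=src[:a]+src[b:].replace("1.97:0.05:-.12","1.88:0.05:-.12").replace('"lid.png"','"lid2.png"')
exec(src)
p=cams.read_camera("side"); print([(np.round(r["position"],3).tolist(),round(r["confidence"],2)) for l in("lid","lid_knob") for r in cams.look_for(l,p)],w(VC,0,.08,.09),status.current_ee_pos())
E
python3 lid2.py
```

```text
1.88 False [ -5.6 -18.1  19.5]
1.76 False [  0.2 -13.8  10.8]
1.64 False [ 1.1 -4.8  2.8]
1.52 False [ 0.3 -0.8 -1. ]
1.4 False [-0.6 -0.2  0.2]
1.28 False [ 0.6 -0.8  0.3]
1.16 False [ 0.6 -0.4  1.2]
1.04 False [-0.  -0.2  0.1]
0.92 False [ 0.3 -0.5 -0.5]
0.8 False [0.  0.  0.6]
0.68 False [0.2 0.1 0.4]
0.56 False [ 0.  -0.1  0.3]
0.44 False [ 0.8 -0.1  0.6]
0.32 False [ 0.1  0.5 -0.2]
0.2 False [-1.   0.3 -0. ]
0.08 False [-0.7 -0.1 -0. ]
0.06 False [-0.2  0.4  0.6]
press True [ 0.50219239 -0.11996644  0.12389508] [-4.02850024 -0.68399437 16.23102107]
33.0167
[([0.551, -0.182, 0.121], 0.74), ([0.551, -0.184, 0.126], 0.98), ([0.546, -0.202, 0.128], 0.39)] [ 0.56026494 -0.07946165  0.09      ] [ 0.5016624  -0.1177668   0.24323058]
```

The press met the lid top at z = 0.124, which is the shut height. I'll retreat and take a last look.

```bash
python3 - <<'E'
from h import *
arm.goto([.45,.0,.35],ori(0))
p=cams.read_camera("side"); 
X=[w(VC,x,y,.124) for x,y in((-.072,-.062),(.072,-.062),(.072,.062),(-.072,.062))]
uv=proj(p,X); im=np.array(p["color"])[:,:,::-1].copy()
im=cv2.resize(im,None,fx=1.25,fy=1.25); cv2.polylines(im,[np.round(uv*1.25).astype(int)],True,(0,255,0),1); cv2.imwrite("pics/end.png",im)
print([(np.round(r["position"],3).tolist(),round(r["confidence"],2)) for l in("lid_knob","square_plaque") for r in cams.look_for(l,p)],status.current_t(),status.current_ft_force())
E
```

```text
[([0.549, -0.182, 0.122], 0.8), ([0.569, 0.237, 0.089], 0.86)] 34.075 [ 0.02837554  0.64099655 -0.39753362]
```

View pics/end.png

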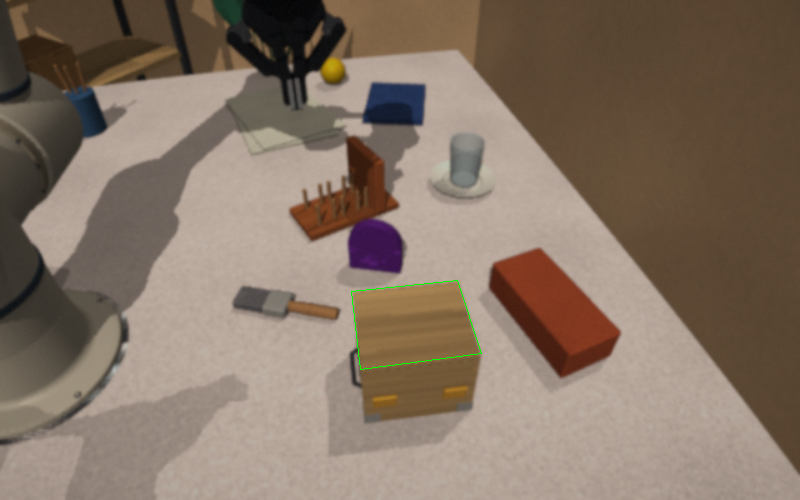

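The lid top matches the predicted shut outline at (352,292)–(480,355). The square plaque and the other things are where they were, and the arm is clear.

```bash
python3 -c "
from h import *
print(finish_job())"
```

```text
the job is handed in; nothing more can be done
None
```

Both terracotta arch plaques are standing in the case's two empty compartments, the lid is shut, and I handed the job in at about 34 s of the 72 s allowed; the hand-in call gave no verdict.

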